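Re-pin the hatch spring and hold the can hopper's hatch at the balance

TASK

With the hatch still shut, push the red-headed anchor pin of the hatch spring fully home through the fork and lug on the right side of the green can hopper. Then lift the sprung hatch by its black bar handle until its pointer is clearly past the red balance mark (55 degrees), without letting it swing away open beyond about 75 degrees, ease it back and keep holding it still by the handle just below the balance, with the pointer on the yellow part of the quadrant (about 45 degrees open), so that a colleague can load tins: the program finishes while holding the hatch there. Leave the tins, jar and tape where they stand.

Things in the scene. Friction and masses are not known exactly. Their poses are not given: they have to be found in the camera images.
- bin: Fixed green steel can hopper. Origin on the table; x points from the handle side to the hinge, y to its left (the white/yellow/red quadrant's side), z up. Walls 115 mm high span x -70..120 and y -130..130 mm. A fork stands off its right (-y) wall, out to y = -180 mm; the quadrant off its left wall, out to y = 157 mm, up to z = 260 mm.
- hinge (a point): Mid-point of the hatch's hinge axis, at the back of the hopper, 125 mm above the table (bin x = 100 mm). The axis is the bin's y axis.
- hatch (a joint): Opening of the sprung aluminium hatch, rad: 0 shut and level, grows as the handle rises (stop 1.7). Balance at 0.96 (55 deg), where its red pointer meets the quadrant's red block: below, it falls shut; above, it swings open by itself. Yellow part of the quadrant: about 0.65 to 0.92. It takes under 5 N at the handle; the hinge has next to no friction, so it never stays by itself.
- grip (a point): Black round bar handle of the hatch, 12 mm diameter, along the bin's y axis, 102 mm clear between its end arms; origin at its centre. It is 215 mm from the hinge axis, in the hatch's plane, 50 mm beyond the hatch's front edge: at opening q, bin x = 100 - 215 cos q, z = 125 + 215 sin q mm. A pinch across the bar lets it turn between the fingers.
- pin (a joint): How far in the spring's anchor pin has been pushed, m: starts at 0 to 0.008, 0.026 is fully home (its head against the fork). It slides along the bin's +y axis with about 4 N of friction and stays where it is left.
- pin_head (a point): Centre of the outer face of the pin's red head (24 mm diameter, 8 mm thick; steel shank 10 mm), on the hopper's right (-y) side, 90 mm above the table, at bin x = -30 mm; bin y goes from -214 mm (joint 0) to -188 mm (fully home). The pin lies level; push along the bin's +y.
- can_right: Bystander: food tin, 75 mm diameter, 110 mm tall, 0.45 kg; origin at the centre of its underside. Stands by the hopper's right front corner.
- can_left: Bystander: food tin, 75 mm diameter, 110 mm tall, 0.45 kg; origin at the centre of its underside. Stands to the left of the hopper.
- tape: Bystander: amber roll of tape lying flat, 100 mm diameter, 48 mm high; origin at the centre of its underside.
- jar: Bystander: amber jar with red cap, 70 mm diameter, 100 mm tall; origin at the centre of its underside.
- can_spare: Bystander: food tin, 75 mm diameter, 110 mm tall, 0.45 kg; origin at the centre of its underside. Stands to the right, beyond the roll of tape.

How it is judged (in metres and radians):
On the way, in this order (a step that is already met when the one before it is completed fails the run):
1. the pin is fully home while the hatch is still shut (value of joint pin above 0.024 m and value of joint hatch below 0.1 rad), for 0.2 s.
2. the hatch has been raised past its balance point, held by its handle (value of joint hatch above 1 rad and contact force between the fingers and hatch_c1 above 0.2 N), for 0.1 s.
At the end, for the whole second after the job is handed in: The pin is home (within 2 mm) and the fingers hold the handle with the hatch still (under 0.05 rad/s) between 0.64 and 0.925 rad, just below its balance at 0.96 rad; tins, jar and tape within 30 mm of where they stood (value of joint pin above 0.024 m and value of joint hatch between 0.64 and 0.925 rad and velocity of joint hatch between -0.05 and 0.05 rad/s and contact force between the fingers and hatch_c1 above 0.2 N and distance of each of can_right, can_left, tape, jar, can_spare from where it was at the start of the episode below 0.03 m); the arm keeps its last pose, push and grip.
It fails at once if the hatch swings away open (beyond 1.35 rad) (value of joint hatch above 1.35 rad).
It fails at once if a tin, the jar or the tape is pushed away (over 30 mm) (distance of any of can_right, can_left, tape, jar, can_spare from where it was at the start of the episode above 0.03 m).
It also fails if it takes over 53 s, if anything falls off the work surface, if the arm or the gripper's body presses on something with over 40 N, if the wrist force passes 120 N, or if a joint passes its speed limit or range.

ROBOT

A 6-joint arm with a two-finger parallel gripper is mounted at the origin on the work surface. World frame = base frame: x ahead of the robot, y to its left, z up, the work surface at z = 0. Lengths are in m, angles in degrees, forces in N, time in s.
With the tool pointing down it reaches from about 0.35 to 0.975 m from the base axis. Payload 7.1 kg.
Tool frame: the origin (TCP) lies on the centre line of the jaws, within the pads' length; the fingertips stand 22 mm ahead of it and the grasp point (between the pads) lies 3 mm ahead of it (r.tip_extent is the distance from the TCP to the fingertips, in m); z points along the fingers, y is the direction in which the jaws open and shut (so a half turn about z gives the same grasp; the last joint's range is limited). The gripper opens to 88 mm and grips with 3 to 60 N. Pads are 20 mm wide; open, the fingers measure 115 mm over their backs; the gripper's body (75 mm by 178 mm) begins 61 mm behind the grasp point.
Start: joints at [-75.344, 24.242, 93.386, -0, 62.372, -1.089], TCP at [0.17, -0.602, 0.219] pointing down, gripper open.
Joint ranges: [-172.04, 172.04], [-51.8, 120.97], [4.93, 147.93], [-75.15, 255.16], [6.16, 154.13], [-145.62, 145.62]. Speed limits (degrees/s): [136.94, 136.94, 172.46, 180, 180, 180].

INTERFACE

Orientations are given as [roll, pitch, yaw] about the fixed x, y, z axes, in that order (R = Rz(yaw) Ry(pitch) Rx(roll)).
In Python, from rig import r gives the robot as it stands.
- The arm moves only by the tool servo_tool, never from a script. Its argument "moves" is a list of rows, each a list of 3 entries, a list of its own where there are three numbers: the turn, a rotation vector about the world's x, y, z as a fraction of full scale, then the shift along the world's x, y, z as a fraction of full scale, then the opening, from 0 (shut) to 1 (fully open). A call has 1 to 20 rows; each row is the pose to reach, as a shift and turn from the pose commanded when the call began, turning the shorter way round; what a row does not reach only later rows make up. Full scale, the value 1, is 40 cm for a shift and pi rad for a turn. A row lasts 1/10 s, in which the tool goes at most 50 mm and 8.59 degrees, less where a joint would pass 70% of its speed; a pose out of reach is approached as far as the arm can. A call with a number of a shift or a turn outside -1 to 1 is refused whole. A call with a gripper value outside its range is refused whole. The fingers move at their own pace and stop on an object; "newtons" is the grip in N (left out, the last holds). Time passes only in rows, so rows that repeat a pose let the fingers close. It gives the time, the measured TCP pose, the force and the opening at its end, in the units of the state.
- r.read_state(): the state, without advancing time (a new reading comes with each control period).
- r.camera(name): name is "side" or "top" or "wrist"; returns a dict with "frame" (420x560x3 uint8, red, green, blue), "z_map" (420x560 float32, m along the optical axis (not along the pixel's ray), 0 where there is no reading), "mtx" (3x3 intrinsics, pixels), "D" ([k1, k2, p1, p2, k3] as OpenCV has them; the pictures are not rectified), "T" (4x4, takes a point from camera to world coordinates). Camera axes: x right, y up, looking along -z (the intrinsics and any distortion apply to the point x, -y, -z); pixel columns grow to the right and rows downward; lengths in m; the calibration is good to about 2 mm. A picture is of the moment at which its call begins.
- r.sign_off(): hands the job in, once; it reports no verdict.
The state is a dict: "clock": time; "joint_positions": joint angles; "qd": joint speeds; "effort": joint torques, N m; "eef_pos": TCP position; "tcp_rot": TCP orientation; "wrist_force": force on the tool from outside, world axes, zero at the start; "torque": the same for the moment, N m; "width": finger opening in m.
Only numpy, scipy, OpenCV 4.12 (cv2) and the standard library are available. Lean on these libraries where they do the work, as an engineer would, in place of code of your own. Each camera call takes 0.05 s, during which the arm holds its last target.

## Working session

There is one attempt and no reset: what is moved stays moved. The work goes in short steps, Python scripts to look and compute and a tool call to move; the robot and the scene stay as the last step left them, time stands still between calls to the robot, and variables do not carry over. Pictures are saved under pics/ and viewed, and the job is handed in when it is done.

Besides the shell and the picture viewer there is one more tool, called after "Request:" as a command line: name --argument value ..., lists and objects as JSON in quotes. servo_tool: Moves the arm, as the interface text tells. Its arguments: {"type":"object","properties":{"moves":{"type":"array","items":{"type":"array"}},"newtons":{"type":"number"}},"required":["moves"]}

```bash
ls; mkdir -p pics
python3 - <<'E'
from rig import r
import cv2,numpy as np
print(r.read_state())
for n in ["side","top","wrist"]:
    c=r.camera(n); cv2.imwrite(f"pics/{n}0.png",c["frame"][:,:,::-1]); np.savez(f"{n}0.npz",**c)
    print(n,c["mtx"].tolist(),c["D"],np.round(c["T"],3).tolist())
E
```

```text
pics
{'clock': 0.0, 'joint_positions': array([-7.53442735e+01,  2.42831286e+01,  9.34300778e+01, -3.06689915e-03,
        6.23739679e+01, -1.08728740e+00]), 'qd': array([-0.01822649,  0.00750157,  0.05483218, -0.03400359,  0.01990171,
        0.11745267]), 'effort': array([-2.82416135e-03, -5.44625688e+01, -2.73659062e+01,  6.42076344e-02,
        2.27528752e-02, -1.31107849e-04]), 'eef_pos': array([ 0.16946037, -0.6010092 ,  0.2179252 ]), 'tcp_rot': array([-1.79912790e+02,  1.06041058e-03,  1.57444389e+01]), 'wrist_force': array([ 0.24397253, -0.19580375, -0.37992763]), 'torque': array([-0.03316004, -0.01514091, -0.00237392]), 'width': 0.08779652352550082}
side [[402.2845195289141, 0.0, 278.9769279498122], [0.0, 402.2845195289141, 211.55559173523514], [0.0, 0.0, 1.0]] [0.00618413 0.         0.         0.         0.        ] [[0.969, 0.149, -0.199, 0.375], [-0.249, 0.587, -0.77, -0.748], [0.003, 0.796, 0.606, 0.717], [0.0, 0.0, 0.0, 1.0]]
top [[401.60013834007725, 0.0, 277.06210192769237], [0.0, 401.60013834007725, 201.12120350548625], [0.0, 0.0, 1.0]] [-0.02319042  0.          0.          0.          0.        ] [[-0.023, 0.997, -0.077, 0.473], [-1.0, -0.024, -0.015, 0.016], [-0.017, 0.077, 0.997, 1.125], [0.0, 0.0, 0.0, 1.0]]
wrist [[334.5881263411363, 0.0, 272.7461273130854], [0.0, 334.5881263411363, 208.1457226835627], [0.0, 0.0, 1.0]] [-0.05288073  0.          0.          0.          0.        ] [[0.272, 0.924, 0.268, 0.244], [-0.962, 0.262, 0.073, -0.581], [-0.002, -0.278, 0.961, 0.385], [0.0, 0.0, 0.0, 1.0]]
```

View pics/side0.png

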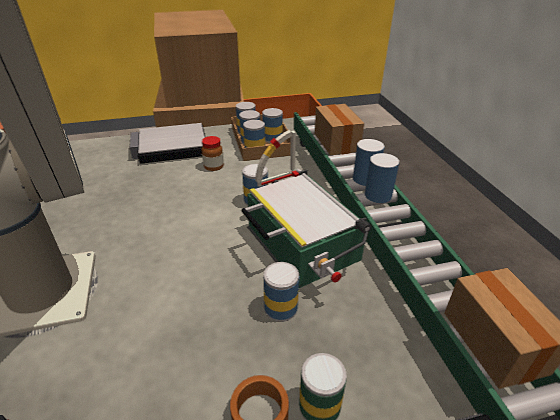

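View pics/top0.png

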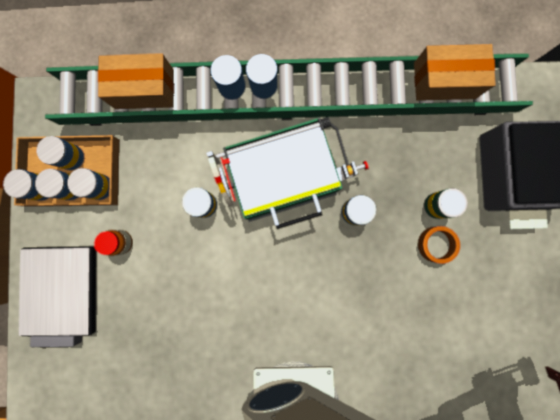

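View pics/wrist0.png

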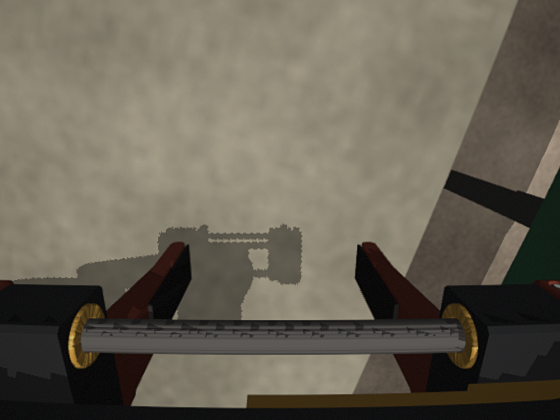

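The top view shows the hopper at about (285,170), its handle bar from (277,226) to (322,213), the red pin head at (366,165), and can_right at (361,210) close to the handle's right. In the side view, the head is at (336,277). Next I'll measure these.

```bash
cat > h.py <<'E'
import numpy as np,cv2
def load(n): return dict(np.load(n))
def ray(c,u,v):
    p=cv2.undistortPoints(np.array([[[u,v]]],float),c["mtx"],c["D"])[0,0]
    d=c["T"][:3,:3]@np.array([p[0],-p[1],-1.]); return c["T"][:3,3],d
def onz(c,u,v,z):
    o,d=ray(c,u,v); return o+d*(z-o[2])/d[2]
def pt(c,u,v):
    o,d=ray(c,u,v); return o+d*c["z_map"][int(round(v)),int(round(u))]
def proj(c,P):
    P=np.atleast_2d(P); q=(P-c["T"][:3,3])@c["T"][:3,:3]; q=q*[1,-1,-1]
    return cv2.projectPoints(q,np.zeros(3),np.zeros(3),c["mtx"],c["D"])[0][:,0]
def cloud(c):
    H,W=c["z_map"].shape; u,v=np.meshgrid(np.arange(W),np.arange(H))
    p=cv2.undistortPoints(np.stack([u,v],-1).reshape(-1,1,2).astype(float),c["mtx"],c["D"])[:,0]
    z=c["z_map"].reshape(-1,1); q=np.c_[p[:,0],-p[:,1],-np.ones(len(p))]*z
    return (q@c["T"][:3,:3].T+c["T"][:3,3]).reshape(H,W,3)
E
python3 - <<'E'
from h import *
t=load("top0.npz"); s=load("side0.npz")
def red(f):
    f=f.astype(int); return ((f[...,0]>120)&(f[...,1]<70)&(f[...,2]<70)).astype(np.uint8)
def blobs(m):
    n,l,st,ce=cv2.connectedComponentsWithStats(m)
    return [(ce[i].round(1).tolist(),st[i].tolist()) for i in range(1,n) if st[i,4]>8],l
for n,c in (("top",t),("side",s)):
    b,_=blobs(red(c["frame"])); print(n,b)
    cl=cloud(c)
    f=c["frame"].astype(int)
    for (ce,st) in b: print(ce,pt(c,*ce).round(4))
# yellow stripe on hatch (top)
f=t["frame"].astype(int); m=((f[...,0]>170)&(f[...,1]>150)&(f[...,2]<90)).astype(np.uint8)
b,l=blobs(m); print("yellow",b)
cl=cloud(t)
# bar: depth in z window in ROI
roi=cl[195:240,262:335]
m=(roi[...,2]>0.1)&(roi[...,2]<0.16)
fr=f[195:240,262:335].sum(-1)
for y in range(0,45,1): print("".join('#' if m[y,x] and fr[y,x]<150 else('o' if m[y,x] else ('.' if fr[y,x]>150 else 'x')) for x in range(73)))
E
```

```text
top [([225.4, 161.3], [223, 158, 6, 7, 26]), ([365.5, 164.9], [363, 162, 5, 7, 19]), ([218.0, 179.4], [215, 177, 6, 6, 29]), ([230.0, 186.2], [229, 183, 4, 6, 13]), ([106.5, 242.4], [94, 231, 28, 24, 457])]
[225.4, 161.3] [0.6539 0.1583 0.1319]
[365.5, 164.9] [ 0.6409 -0.198   0.1004]
[218.0, 179.4] [0.594  0.1599 0.2394]
[230.0, 186.2] [0.5911 0.148  0.1288]
[106.5, 242.4] [0.4573 0.4735 0.0979]
side [([210.7, 140.1], [202, 136, 18, 9, 122]), ([272.6, 140.4], [270, 138, 6, 6, 19]), ([295.1, 172.2], [292, 171, 7, 4, 17]), ([275.6, 178.5], [261, 174, 31, 10, 39]), ([335.5, 274.0], [333, 272, 7, 6, 24])]
[210.7, 140.1] [0.4572 0.4714 0.0993]
[272.6, 140.4] [0.5923 0.1574 0.2381]
[295.1, 172.2] [0.6562 0.1604 0.1313]
[275.6, 178.5] [0.598  0.1495 0.1267]
[335.5, 274.0] [ 0.6398 -0.2028  0.1007]
yellow [([453.4, 52.5], [436, 45, 35, 14, 256]), ([125.2, 62.0], [110, 55, 33, 13, 270]), ([148.3, 56.9], [143, 55, 10, 4, 20]), ([147.9, 64.2], [144, 62, 9, 5, 32]), ([158.4, 63.9], [157, 63, 4, 3, 11]), ([438.9, 76.4], [430, 73, 23, 12, 143]), ([464.0, 79.6], [452, 73, 24, 12, 94]), ([148.0, 82
[... 3016 characters left out ...]
..................................
.........................................................................
.........................................................................
.........................................................................
.........................................................................
.........................................................................
.........................................................................
.........................................................................
.........................................................................
.........................................................................
```

Run:
```python
import cv2
a=cv2.imread("pics/top0.png")[110:260,190:390]; cv2.imwrite("pics/topc.png",cv2.resize(a,None,fx=4,fy=4,interpolation=cv2.INTER_CUBIC))
a=cv2.imread("pics/side0.png")[120:320,220:400]; cv2.imwrite("pics/sidec.png",cv2.resize(a,None,fx=3,fy=3,interpolation=cv2.INTER_CUBIC))
```

```text
(no output)
```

View pics/topc.png

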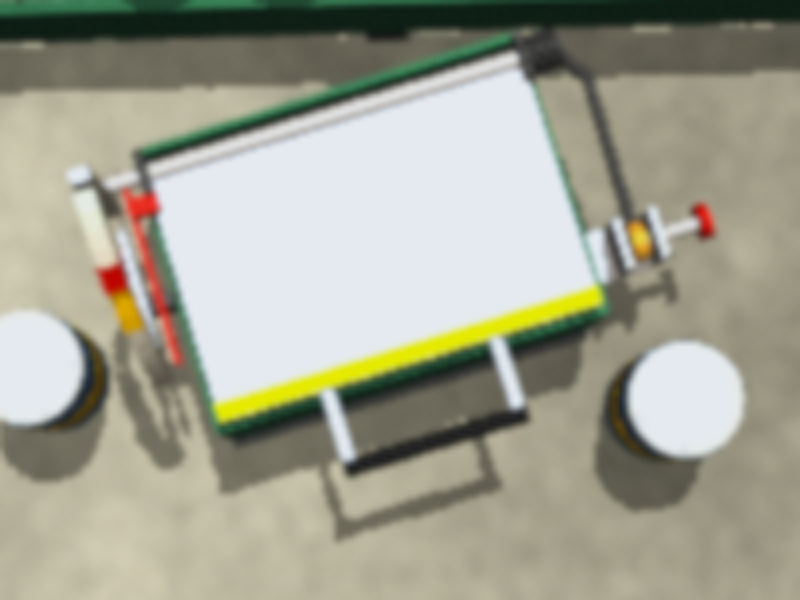

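View pics/sidec.png

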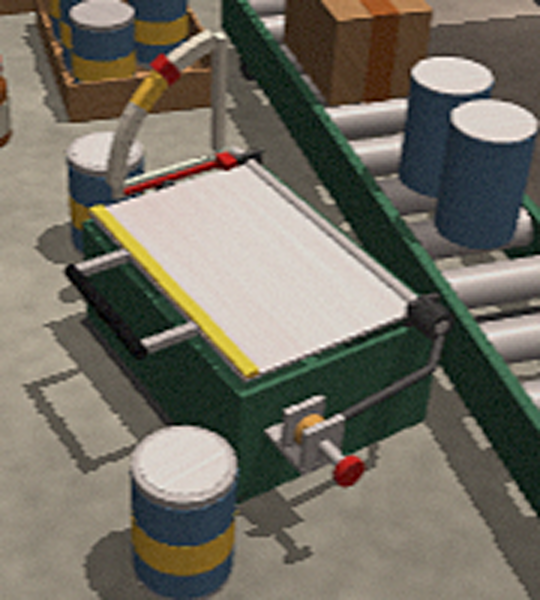

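Run:
```python
from h import *
from scipy.optimize import least_squares
t=load("top0.npz"); s=load("side0.npz")
for n,c in(("top",t),("side",s)):
    cl=cloud(c); f=c["frame"].astype(int); S=f.sum(-1)
    # yellow hatch stripe
    m=(f[...,0]>150)&(f[...,1]>140)&(f[...,2]<90)&(abs(cl[...,2]-.13)<.015)&(abs(cl[...,0]-.53)<.12)&(abs(cl[...,1])<.14)
    m=cv2.morphologyEx(m.astype(np.uint8),cv2.MORPH_OPEN,np.ones((2,2)))>0
    P=np.array([onz(c,u,v,np.median(cl[m][:,2])) for v,u in np.argwhere(m)])
    vx,vy,x0,y0=cv2.fitLine(P[:,:2].astype(np.float32),cv2.DIST_HUBER,0,.01,.01).ravel()
    print(n,"yellow yaw",np.degrees(np.arctan2(vy,vx))-90,P.mean(0),np.median(cl[m][:,2]),len(P))
    # bar
    m=(S<150)&(cl[...,2]>.11)&(cl[...,2]<.15)&(abs(cl[...,0]-.49)<.05)&(abs(cl[...,1])<.12)
    k,l,st,ce=cv2.connectedComponentsWithStats(m.astype(np.uint8)); i=1+np.argmax(st[1:,4]); m=l==i
    Q=cl[m]; 
    vx,vy,x0,y0=cv2.fitLine(Q[:,:2].astype(np.float32),cv2.DIST_HUBER,0,.01,.01).ravel()
    d=np.array([vx,vy]); 
    a=(Q[:,:2]-[x0,y0])@d
    print(n,"bar yaw",np.degrees(np.arctan2(vy,vx))-90,"mid",np.array([x0,y0])+d*(a.max()+a.min())/2,a.max()-a.min(),"z",np.percentile(Q[:,2],[10,50,90]))
    # hatch plate
    m=(f.min(-1)>150)&(abs(cl[...,2]-.13)<.01)&(cl[...,0]>.45)&(cl[...,0]<.75)&(abs(cl[...,1])<.17)
    m=cv2.morphologyEx(m.astype(np.uint8),cv2.MORPH_OPEN,np.ones((7,7)))
    k,l,st,ce=cv2.connectedComponentsWithStats(m); i=1+np.argmax(st[1:,4]); m=l==i
    R=cl[m]; rect=cv2.minAreaRect(R[:,:2].astype(np.float32)); print("plate",rect,np.median(R[:,2]))
    # cans: white tops at 0.11 ; 
    m=(f.min(-1)>130)&(abs(cl[...,2]-.11)<.006)
    k,l,st,ce=cv2.connectedComponentsWithStats(m.astype(np.uint8))
    for i in range(1,k):
        if st[i,4]>200: print("can",cl[l==i].mean(0).round(4),st[i,4])
def hy(c,uv):
    o,d=ray(c,*uv); return o,d
# head triangulate
A=np.zeros((3,3));b=np.zeros(3)
for c,uv in((t,(365.5,164.9)),(s,(335.5,274.5))):
    o,d=ray(c,*uv); d/=np.linalg.norm(d); M=np.eye(3)-np.outer(d,d); A+=M;b+=M@o
print("head tri",np.linalg.solve(A,b))
```

```text
top yellow yaw -164.1116 [ 0.55427107 -0.00874794  0.13017413] 0.13017412942149853 445
top bar yaw -164.08017 mid [ 0.50330065 -0.02069731] 0.11192796270201465 z [0.12783848 0.13027441 0.13314994]
plate ((0.6395189762115479, 0.01680755615234375), (0.15723170340061188, 0.2507193088531494), 15.843710899353027) 0.12754894626888402
can [0.7012 0.6174 0.1138] 478
can [0.6146 0.6183 0.1138] 480
can [0.6139 0.5334 0.1137] 503
can [0.6149 0.7042 0.114 ] 462
can [0.5558 0.2372 0.1105] 637
can [ 0.5373 -0.412   0.1102] 664
can [ 0.5254 -0.1799  0.1103] 643
side yellow yaw -164.17 [ 0.5626927  -0.02212026  0.12965505] 0.12965505428189394 277
side bar yaw -163.96725 mid [ 0.50029512 -0.02222329] 0.12097642629687186 z [0.12437085 0.12814492 0.1301564 ]
plate ((0.6359016299247742, 0.016768231987953186), (0.14642800390720367, 0.2519493103027344), 15.838274955749512) 0.1261601714224696
can [ 0.5257 -0.1827  0.1094] 686
can [ 0.5382 -0.4141  0.1095] 1439
head tri [ 0.64171047 -0.19914928  0.09511316]
```

Run:
```python
from h import *
yaw=np.radians(15.9); R=np.array([[np.cos(yaw),-np.sin(yaw)],[np.sin(yaw),np.cos(yaw)]]); o=np.array([.6116,.010])
for n in("top0.npz","side0.npz"):
    cl=cloud(load(n)); b=(cl[...,:2]-o)@R*1000; z=cl[...,2]*1000
    for x0 in range(-140,181,20):
        print(x0,[int(z[(b[...,0]>=x0)&(b[...,0]<x0+20)&(b[...,1]>=y0)&(b[...,1]<y0+20)].max(initial=-1)) for y0 in range(-320,-120,20)])
print((R@[[-.03],[-.250]]).ravel()+o,(R@[[-.03],[-.198]]).ravel()+o,(R@[[-.115],[0]]).ravel()+o)
```

```text
-140 [4, 4, 5, 3, 4, 1, 113, 114, 114, 113]
-120 [5, 4, 4, 4, 3, 4, 111, 114, 113, 112]
-100 [5, 4, 4, 5, 6, 6, 5, 110, 109, 5]
-80 [5, 5, 5, 4, 4, 4, 3, 4, 5, 134]
-60 [6, 4, 6, 3, 3, 2, 5, 111, 111, 132]
-40 [4, 5, 3, 5, 4, 103, 99, 111, 110, 130]
-20 [4, 3, 4, 4, 2, 99, -1, 110, 110, 130]
0 [6, 3, 5, 4, 4, 4, 5, 102, 3, 131]
20 [5, 4, 4, 3, 6, 3, 4, 103, 100, 131]
40 [4, 4, 5, 2, 5, 3, 4, 105, 104, 130]
60 [3, 5, 5, 5, 5, 4, 5, 112, 109, 129]
80 [92, 3, 5, 5, 4, 5, 3, 110, 141, 140]
100 [94, 94, 92, 93, 87, 4, 5, 4, 140, 139]
120 [-1, 90, 90, 91, 92, 92, 94, 93, -1, 115]
140 [81, 90, 90, 2, 84, 90, 92, 94, 93, 92]
160 [86, 90, 86, 3, 85, 90, 85, 2, 88, 89]
180 [89, 89, 79, 3, 90, 88, 80, 79, 89, 90]
-140 [-1, 3, 1, 1, 1, 1, 111, 111, 111, 111]
-120 [1, 2, 2, 2, 1, 1, 110, 112, 111, 111]
-100 [2, 2, 1, 1, 1, 1, 1, 0, 107, -1]
-80 [1, 1, 1, 1, 2, 2, 2, 1, 1, 130]
-60 [1, 1, 1, 1, 1, 90, 100, 109, 109, 130]
-40 [2, 2, 2, 1, 1, 102, 108, 110, 110, 127]
-20 [1, 1, 1, 1, 1, 94, 104, 109, 108, 127]
0 [2, 1, 1, 1, 1, 1, 1, 98, 1, 128]
20 [2, 1, 2, 2, 2, 1, 2, 101, 0, 127]
40 [1, 1, 1, 1, 1, 2, 1, 105, 1, 127]
60 [1, 1, 1, 1, 2, 0, 0, 107, 0, 127]
80 [89, 1, 1, 0, 1, 0, 1, 110, 137, 138]
100 [91, 90, 90, 89, 0, 2, 1, 1, 137, 137]
120 [76, 87, 90, 91, 90, 90, 90, 86, 1, 47]
140 [82, 89, 85, -1, 85, 88, 90, 93, 91, 90]
160 [85, 87, 80, -1, 86, 87, 79, -1, 87, 89]
180 [87, 87, 0, 78, 87, 86, -1, 79, 87, 86]
[ 0.65123757 -0.2386541 ] [ 0.63699169 -0.18864356] [ 0.50099975 -0.02150531]
```

Request:
servo_tool --moves '[[[0,0,0.1],[0.1,0.08,0],0],[[0,0,0.2],[0.2,0.15,0],0],[[0,0,0.25],[0.3,0.23,0],0],[[0,0,0.3],[0.4,0.3,0],0],[[0,0,0.35],[0.5,0.38,0],0],[[0,0,0.4],[0.6,0.45,0],0],[[0,0,0.45],[0.7,0.53,0],0],[[0,0,0.501],[0.8,0.6,0],0],[[0,0,0.501],[0.9,0.68,0],0],[[0,0,0.501],[0.95,0.71,0],0],[[0,0,0.501],[1,0.75,0],0],[[0,0,0.501],[1,0.75,0],0],[[0,0,0.501],[1,0.75,0],0]]' --newtons 20

```text
clock: 1.45
eef_pos: [0.5694, -0.3012, 0.2182]
tcp_rot: [-179.9, -0.0, 105.9]
wrist_force: [-1.0, -0.1, -0.2]
width: 0.0007
```

Request:
servo_tool --moves '[[[0,0,0],[0.1,0.08,0],0],[[0,0,0],[0.2,0.157,0],0],[[0,0,0],[0.2025,0.1575,-0.05],0],[[0,0,0],[0.2025,0.1575,-0.15],0],[[0,0,0],[0.2025,0.1575,-0.25],0],[[0,0,0],[0.2025,0.1575,-0.305],0],[[0,0,0],[0.2025,0.1575,-0.305],0],[[0,0,0],[0.2025,0.1575,-0.305],0]]'

```text
clock: 2.25
eef_pos: [0.6501, -0.2396, 0.097]
tcp_rot: [-180.0, -0.0, 105.8]
wrist_force: [1.0, 0.3, -0.5]
width: 0.0006
```

Run:
```python
from rig import r
import cv2,numpy as np
s=r.read_state(); print(s["eef_pos"],s["wrist_force"],s["clock"])
ims=[]
for n in ["side","top"]:
    c=r.camera(n); np.savez(f"{n}1.npz",**c); f=c["frame"][:,:,::-1]
    ims.append(cv2.resize(f[150:340,250:440] if n=="side" else f[90:280,260:450],(400,400)))
cv2.imwrite("pics/p1.png",np.hstack(ims))
```

```text
[ 0.65011082 -0.23957473  0.09701595] [ 1.03270557  0.25676377 -0.50901897] 2.25
```

View pics/p1.png

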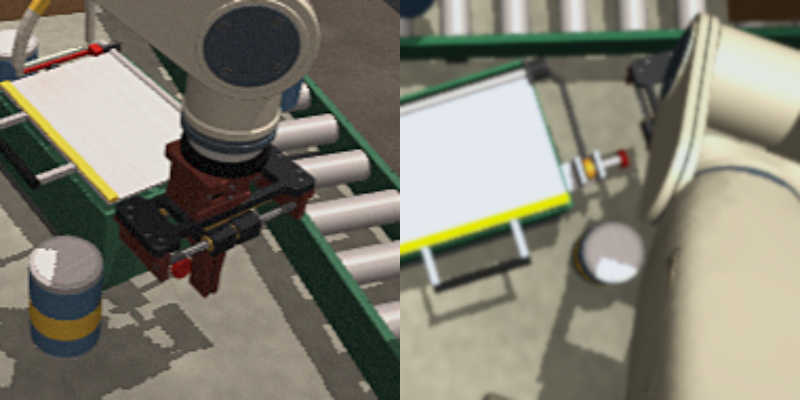

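Run:
```python
from h import *
s=load("side1.npz")
p=proj(s,np.array([[.6501,-.2396,.075],[.6417,-.199,.093]])); print(p, (p-[250,150])*400/190)
cl=cloud(s)
yaw=np.radians(15.9); R=np.array([[np.cos(yaw),-np.sin(yaw)],[np.sin(yaw),np.cos(yaw)]]); o=np.array([.6116,.010])
# finger cloud below .12
b=(cl[...,:2]-o)@R*1000; z=cl[...,2]*1000
m=(b[...,1]<-222)&(b[...,1]>-300)&(abs(b[...,0]+30)<60)&(z>30)&(z<110)
q=np.c_[b[m],z[m]]; print(np.percentile(q,[2,50,98],axis=0),m.sum())
```

```text
[[345.42646713 294.35955356]
 [335.39352522 275.14753187]] [[200.89782554 303.91484961]
 [179.77584257 263.46848816]]
[[ -42.67725391 -262.07575436  100.04133105]
 [ -39.4389915  -259.65143775  106.11002928]
 [ -23.22696667 -238.75655815  109.86465822]] 43
```

The gripper is in front of the head: in the crop the fingertips are at about (205,295) and the head at (180,268), which matches the projection. Now I'll push along bin +y.

Request:
servo_tool --moves '[[[0,0,0],[-0.007,0.024,0],0],[[0,0,0],[-0.014,0.048,0],0],[[0,0,0],[-0.017,0.06,0],0],[[0,0,0],[-0.02,0.07,0],0],[[0,0,0],[-0.023,0.08,0],0],[[0,0,0],[-0.026,0.09,0],0],[[0,0,0],[-0.029,0.1,0],0],[[0,0,0],[-0.031,0.11,0],0],[[0,0,0],[-0.033,0.115,0],0],[[0,0,0],[-0.033,0.115,0],0]]'

```text
clock: 3.35
eef_pos: [0.6384, -0.1929, 0.0979]
tcp_rot: [179.9, 0.1, 105.9]
wrist_force: [0.2, -2.4, 6.5]
width: 0.0003
```

Request:
servo_tool --moves '[[[0,0,0],[-0.0015,0.005,0],0],[[0,0,0],[-0.003,0.01,0],0],[[0,0,0],[-0.003,0.01,0],0]]'

```text
clock: 3.65
eef_pos: [0.6373, -0.1891, 0.0979]
tcp_rot: [179.9, 0.1, 105.9]
wrist_force: [0.4, -3.6, 6.1]
width: 0.0001
```

Request:
servo_tool --moves '[[[0,0,0],[-0.0015,0.005,0],0],[[0,0,0],[-0.0015,0.005,0],0],[[0,0,0],[-0.003,0.01,0],0],[[0,0,0],[-0.003,0.01,0],0]]'

```text
clock: 4.05
eef_pos: [0.6362, -0.1851, 0.0979]
tcp_rot: [179.9, 0.1, 105.9]
wrist_force: [0.2, -3.0, 5.8]
width: 0.0006
```

Request:
servo_tool --moves '[[[0,0,0],[-0.0015,0.005,0],0],[[0,0,0],[-0.0015,0.005,0],0],[[0,0,0],[-0.003,0.01,0],0],[[0,0,0],[-0.003,0.01,0],0]]'

```text
clock: 4.45
eef_pos: [0.6357, -0.1831, 0.0979]
tcp_rot: [179.8, 0.3, 106.0]
wrist_force: [2.5, -12.3, 3.5]
width: 0.0006
```

Request:
servo_tool --moves '[[[0,0,0],[-0.0015,0.005,0],0],[[0,0,0],[-0.0015,0.005,0],0],[[0,0,0],[-0.0015,0.005,0],0],[[0,0,0],[-0.0015,0.005,0],0]]'

```text
clock: 4.85
eef_pos: [0.6357, -0.183, 0.098]
tcp_rot: [179.8, 0.5, 106.0]
wrist_force: [3.1, -18.0, 0.1]
width: 0.0005
```

Run:
```python
from rig import r
import cv2,numpy as np
c=r.camera("side"); f=c["frame"][:,:,::-1]
np.savez("side2.npz",**c)
cv2.imwrite("pics/p2.png",cv2.resize(f[220:300,290:390],(800,600),interpolation=cv2.INTER_CUBIC))
```

```text
(no output)
```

View pics/p2.png

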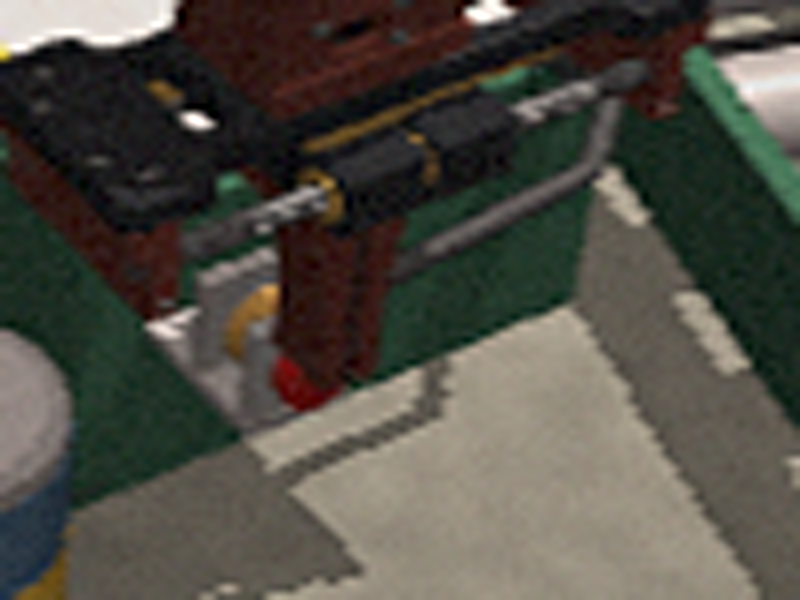

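The head sits against the fork at about (300,380) in the crop. The TCP stopped while the force rose to 18 N, so the pin is home. Next I retract and go above the handle.

Request:
servo_tool --moves '[[[0,0,0],[0.007,-0.024,0],0],[[0,0,0],[0.014,-0.048,0],0],[[0,0,0],[0.014,-0.048,0.05],0],[[0,0,0],[0.014,-0.048,0.15],0],[[0,0,0],[0.014,-0.048,0.27],0.2],[[0,0,0],[0.014,-0.048,0.38],0.455],[[0,0,0],[-0.05,0.03,0.38],0.455],[[0,0,0],[-0.12,0.11,0.38],0.455],[[0,0,0],[-0.19,0.2,0.38],0.455],[[0,0,0],[-0.26,0.29,0.38],0.455],[[0,0,0],[-0.31,0.37,0.38],0.455],[[0,0,0],[-0.3375,0.404,0.38],0.455],[[0,0,0],[-0.3375,0.404,0.38],0.455],[[0,0,0],[-0.3375,0.404,0.38],0.455]]'

```text
clock: 6.3
eef_pos: [0.4989, -0.0172, 0.2489]
tcp_rot: [180.0, 0.0, 106.0]
wrist_force: [0.3, 0.3, -0.0]
width: 0.0398
```

Run:
```python
from rig import r
import cv2,numpy as np
s=r.read_state(); print(s["eef_pos"],s["wrist_force"],s["clock"])
ims=[]
for n in ["side","top","wrist"]:
    c=r.camera(n); np.savez(f"{n}3.npz",**c); f=c["frame"][:,:,::-1]
    ims.append(cv2.resize(f[110:330,180:400] if n=="side" else f[90:280,210:400],(400,400)) if n!="wrist" else f)
cv2.imwrite("pics/p3.png",np.hstack(ims[:2])); cv2.imwrite("pics/p3w.png",ims[2])
```

```text
[ 0.49894273 -0.01716485  0.24889756] [ 0.29100852  0.343714   -0.0332906 ] 6.3
```

View pics/p3.png

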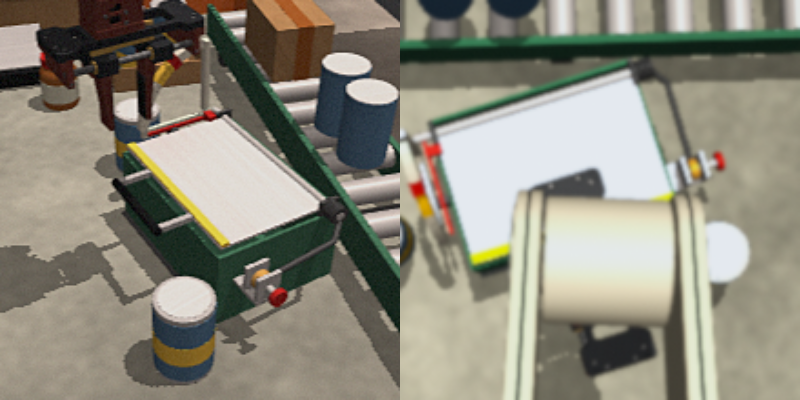

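View pics/p3w.png

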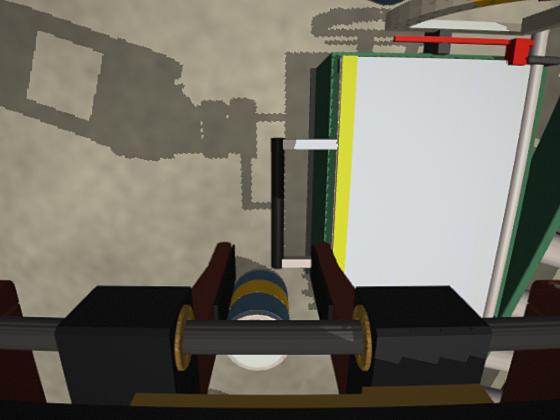

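Run:
```python
from h import *
yaw=np.radians(15.9); R=np.array([[np.cos(yaw),-np.sin(yaw)],[np.sin(yaw),np.cos(yaw)]]); o=np.array([.6116,.010])
pts={}
for k in "03":
    t=load(f"top{k}.npz"); s=load(f"side{k}.npz"); A=np.zeros((3,3));b=np.zeros(3)
    for c,box in((t,(340,380,150,180)),(s,(300,360,250,300))):
        f=c["frame"].astype(int); x0,x1,y0,y1=box; g=f[y0:y1,x0:x1]
        m=(g[...,0]>90)&(g[...,1]<.5*g[...,0])&(g[...,2]<.5*g[...,0])
        n,l,st,ce=cv2.connectedComponentsWithStats(m.astype(np.uint8)); i=1+np.argmax(st[1:,4]); uv=ce[i]+[x0,y0]
        print(uv,st[i]); oo,d=ray(c,*uv); d/=np.linalg.norm(d); M=np.eye(3)-np.outer(d,d); A+=M;b+=M@oo
    P=np.linalg.solve(A,b); pts[k]=P; print(P,(P[:2]-o)@R)
w=load("wrist3.npz"); cl=cloud(w); S=w["frame"].astype(int).sum(-1)
m=(S<130)&(abs(cl[...,2]-.128)<.02); m[:120]=0; m[280:]=0
n,l,st,ce=cv2.connectedComponentsWithStats(m.astype(np.uint8)); i=1+np.argmax(st[1:,4]); print(st[i])
Q=np.array([onz(w,u,v,.128) for v,u in np.argwhere(l==i)])
print(cv2.minAreaRect(Q[:,:2].astype(np.float32)), np.median(cl[l==i],axis=0))
```

```text
[365.60869565 164.65217391] [24 11  4  8 23]
[335.3255814  275.41860465] [32 22  9  9 43]
[ 0.64202574 -0.19971657  0.0929737 ] [-0.0281921 -0.2100285]
[361.44 165.92] [19 13  5  8 25]
[332.61428571 272.71428571] [28 18 10 11 70]
[ 0.63961303 -0.18925312  0.09118979] [-0.02764594 -0.19930438]
[ 271  138   13  131 1470]
((0.5053187012672424, -0.02221525087952614), (0.010755311697721481, 0.12071303278207779), 16.379079818725586) [ 0.50368857 -0.01585078  0.13103106]
```

Run:
```python
from rig import r
print(r.tip_extent)
from h import *
s=load("side3.npz"); f=s["frame"][:,:,::-1]; t=load("top3.npz")["frame"][:,:,::-1]
a=cv2.resize(f[240:300,290:350],(400,400),interpolation=cv2.INTER_CUBIC); b=cv2.resize(t[140:190,330:380],(400,400),interpolation=cv2.INTER_CUBIC)
cv2.imwrite("pics/p4.png",np.hstack([a,b]))
yaw=np.radians(15.9); R=np.array([[np.cos(yaw),-np.sin(yaw)],[np.sin(yaw),np.cos(yaw)]]); o=np.array([.6116,.010])
s=load("side2.npz"); cl=cloud(s)
for v in range(245,276,3):
    print(v,[(np.r_[(cl[v,u,:2]-o)@R,cl[v,u,2]]*1000).astype(int).tolist() for u in range(325,340,2)])
```

```text
0.022
245 [[-56, -200, 184], [-64, -215, 199], [-60, -216, 198], [-57, -219, 200], [-56, -223, 202], [-50, -222, 199], [-46, -223, 197], [-40, -222, 195]]
248 [[-70, -218, 197], [-64, -215, 192], [-60, -217, 191], [-59, -222, 196], [-55, -222, 193], [-50, -223, 192], [-46, -224, 191], [-41, -224, 188]]
251 [[-45, -187, 153], [-45, -194, 158], [-45, -201, 164], [-57, -221, 185], [-34, -200, 158], [-28, -199, 154], [-25, -202, 156], [-19, -201, 152]]
254 [[-43, -186, 142], [-43, -193, 148], [-44, -199, 154], [-40, -202, 154], [-35, -202, 151], [-28, -200, 147], [-24, -201, 146], [14, -164, 97]]
257 [[-41, -185, 132], [-41, -191, 138], [-42, -199, 144], [-39, -201, 145], [-33, -201, 141], [-27, -200, 138], [-24, -202, 138], [12, -168, 92]]
260 [[-39, -183, 121], [-43, -195, 132], [-42, -199, 136], [-38, -201, 135], [-34, -203, 135], [-26, -200, 129], [-22, -201, 127], [47, -130, 34]]
263 [[-40, -186, 115], [-40, -192, 120], [-41, -200, 127], [-37, -202, 127], [-29, -198, 120], [-27, -203, 123], [43, -129, 25], [49, -129, 22]]
266 [[-40, -186, 106], [-39, -192, 111], [-40, -199, 118], [-36, -201, 117], [-29, -200, 113], [-24, -200, 111], [43, -130, 16], [50, -130, 12]]
269 [[-37, -183, 93], [-40, -194, 104], [-40, -200, 110], [-34, -200, 107], [-30, -201, 105], [-24, -201, 102], [46, -128, 2], [53, -128, -1]]
272 [[-39, -187, 88], [-34, -187, 86], [-27, -187, 82], [-22, -187, 79], [31, -132, 3], [38, -132, 0], [43, -133, -1], [46, -137, 0]]
275 [[-33, -181, 71], [-25, -178, 64], [19, -133, 0], [23, -135, 0], [27, -138, 0], [31, -140, 0], [37, -140, -2], [41, -143, -2]]
```

View pics/p4.png

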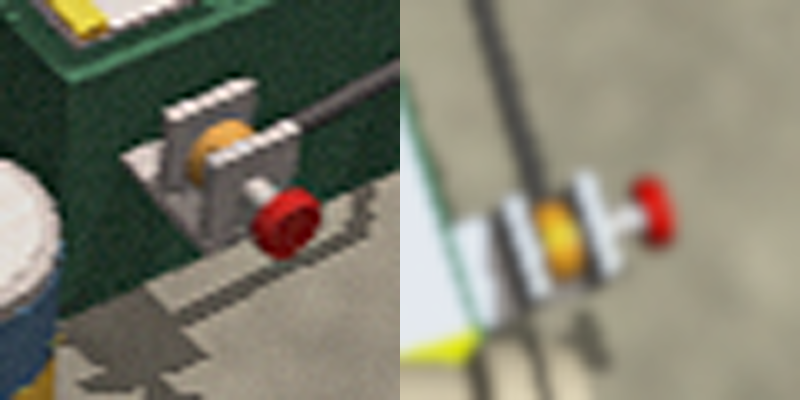

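Run:
```python
from h import *
yaw=np.radians(15.9); R=np.array([[np.cos(yaw),-np.sin(yaw)],[np.sin(yaw),np.cos(yaw)]])
def finger(k,tcp):
    for n in("side","wrist"):
        try:c=load(f"{n}{k}.npz")
        except Exception: continue
        cl=cloud(c); b=(cl[...,:2]-np.array(tcp[:2]))@R*1000; z=(cl[...,2]-tcp[2])*1000
        f=c["frame"].astype(int)
        m=(abs(b[...,0])<62)&(abs(b[...,1])<25)&(z>-40)&(z<50)&(c["z_map"]>0)
        print(k,n,m.sum(),"z pct",np.percentile(z[m],[0,1,5,20,50]))
        for zz in range(-40,50,10):
            q=m&(z>zz)&(z<=zz+10)
            if q.any(): print(zz,q.sum(),b[q][:,0].min().round(),b[q][:,0].max().round(),b[q][:,1].min().round(),b[q][:,1].max().round())
finger(0,[0.1695,-.601,.218]) 
finger(1,[.6501,-.2396,.097]); finger(3,[.4989,-.0172,.2489])
```

```text
Traceback (most recent call last):
IndexError: index -1 is out of bounds for axis 0 with size 0
```

Run:
```python
from h import *
yaw=np.radians(15.9); R=np.array([[np.cos(yaw),-np.sin(yaw)],[np.sin(yaw),np.cos(yaw)]])
def finger(k,tcp):
    for n in("side","wrist"):
        try:c=load(f"{n}{k}.npz")
        except Exception: continue
        cl=cloud(c); b=(cl[...,:2]-np.array(tcp[:2]))@R*1000; z=(cl[...,2]-tcp[2])*1000
        m=(abs(b[...,0])<62)&(abs(b[...,1])<25)&(z>-40)&(z<50)&(c["z_map"]>0)
        print(k,n,m.sum())
        for zz in range(-40,50,8):
            q=m&(z>zz)&(z<=zz+8)
            if q.any(): print(zz,q.sum(),b[q][:,0].min().round(),b[q][:,0].max().round(),b[q][:,1].min().round(),b[q][:,1].max().round())
finger(0,[0.1695,-.601,.218]) 
finger(1,[.6501,-.2396,.097]); finger(3,[.4989,-.0172,.2489])
```

```text
0 side 0
0 wrist 0
1 side 241
0 16 -11.0 8.0 -11.0 12.0
8 42 -12.0 10.0 -12.0 12.0
16 45 -11.0 8.0 -12.0 12.0
24 35 -12.0 9.0 -11.0 13.0
32 44 -13.0 11.0 -12.0 12.0
40 44 -14.0 12.0 -12.0 12.0
48 15 -14.0 12.0 -12.0 5.0
3 side 303
0 27 -30.0 26.0 -11.0 11.0
8 50 -31.0 26.0 -12.0 10.0
16 54 -31.0 26.0 -12.0 13.0
24 47 -31.0 26.0 -12.0 10.0
32 52 -32.0 29.0 -12.0 10.0
40 57 -33.0 30.0 -11.0 10.0
48 16 -34.0 29.0 -10.0 11.0
3 wrist 2931
0 133 -28.0 29.0 -10.0 11.0
8 372 -28.0 30.0 -11.0 11.0
16 435 -28.0 30.0 -11.0 11.0
24 469 -28.0 30.0 -11.0 11.0
32 586 -29.0 31.0 -11.0 11.0
40 751 -30.0 32.0 -11.0 11.0
48 185 -30.0 32.0 -6.0 11.0
```

The pictures disagree with the stated tool. The fingertips are about 2–3 mm above the reported TCP, not 22 mm ahead of it. The fingers therefore rode on top of the head and dragged the pin back as I retracted: the head is now at bin y ≈ -0.199, with shank visible at (625,220). I'll push again 23 mm lower.

Request:
servo_tool --moves '[[[0,0,0],[0.07,-0.1,0],0],[[0,0,0],[0.14,-0.2,0],0],[[0,0,0],[0.21,-0.3,0],0],[[0,0,0],[0.28,-0.4,0],0],[[0,0,0],[0.34,-0.5,0],0],[[0,0,0],[0.38,-0.555,0],0],[[0,0,0],[0.38,-0.555,-0.05],0],[[0,0,0],[0.38,-0.555,-0.15],0],[[0,0,0],[0.38,-0.555,-0.25],0],[[0,0,0],[0.38,-0.555,-0.35],0],[[0,0,0],[0.38,-0.555,-0.42],0],[[0,0,0],[0.38,-0.555,-0.4375],0],[[0,0,0],[0.38,-0.555,-0.4375],0]]'

```text
clock: 7.75
eef_pos: [0.6496, -0.2396, 0.0722]
tcp_rot: [-179.9, -0.1, 105.9]
wrist_force: [-0.1, 0.3, 0.6]
width: 0.0006
```

Run:
```python
from rig import r
import cv2,numpy as np
s=r.read_state(); print(s["eef_pos"],s["wrist_force"],s["clock"])
c=r.camera("side"); np.savez("side5.npz",**c); f=c["frame"][:,:,::-1]
cv2.imwrite("pics/p5.png",cv2.resize(f[220:310,290:390],(800,600),interpolation=cv2.INTER_CUBIC))
```

```text
[ 0.64961695 -0.23959082  0.07224149] [-0.10171553  0.33136143  0.5564582 ] 7.75
```

View pics/p5.png

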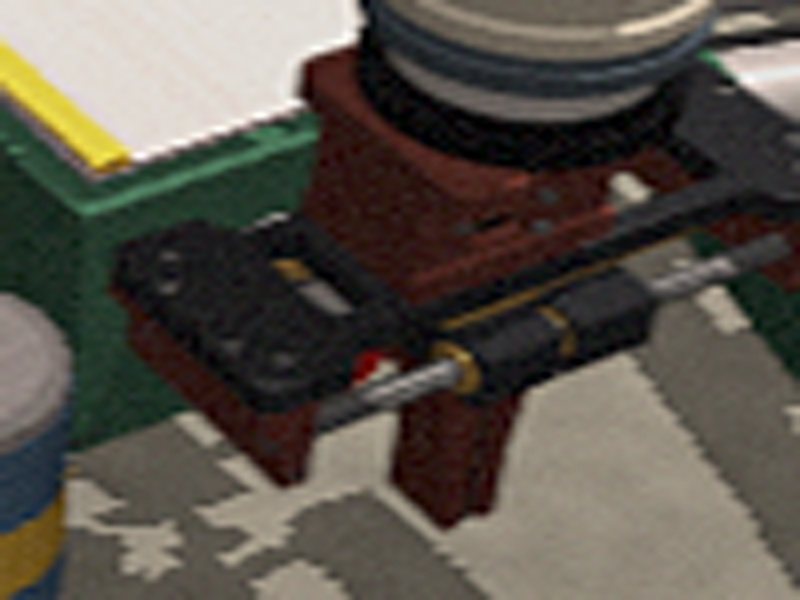

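Run:
```python
from h import *
s=load("side5.npz"); cl=cloud(s)
yaw=np.radians(15.9); R=np.array([[np.cos(yaw),-np.sin(yaw)],[np.sin(yaw),np.cos(yaw)]]); o=np.array([.6116,.010])
for v,u in((290,325),(288,322),(285,326),(275,310),(285,331),(272,336),(296,343),(292,346),(274,337)):
    print(v,u,np.round(np.r_[(cl[v,u,:2]-o)@R,cl[v,u,2]]*1000), s["frame"][v,u])
```

```text
290 325 [-113. -281.  164.] [54 32 25]
288 322 [-113. -272.  160.] [42 21 15]
285 326 [-113. -282.  178.] [59 31 24]
275 310 [-114. -235.  162.] [51 21 27]
285 331 [   6. -160.   -3.] [159 151 130]
272 336 [ -21. -201.   92.] [49  9 16]
296 343 [ -42. -255.   80.] [34 11  5]
292 346 [ -40. -260.   97.] [44 16 15]
274 337 [  40. -139.   -2.] [127  95  80]
```

The fingertips are now at z ≈ 0.076, and the gripper body clears the can by 45 mm. Pushing again.

Request:
servo_tool --moves '[[[0,0,0],[-0.007,0.024,0],0],[[0,0,0],[-0.014,0.048,0],0],[[0,0,0],[-0.021,0.072,0],0],[[0,0,0],[-0.025,0.086,0],0],[[0,0,0],[-0.027,0.096,0],0],[[0,0,0],[-0.03,0.106,0],0],[[0,0,0],[-0.033,0.115,0],0],[[0,0,0],[-0.035,0.122,0],0],[[0,0,0],[-0.035,0.122,0],0]]'

```text
clock: 8.7
eef_pos: [0.6372, -0.191, 0.0742]
tcp_rot: [179.9, 0.1, 105.9]
wrist_force: [1.5, -6.4, 2.5]
width: 0.0002
```

Request:
servo_tool --moves '[[[0,0,0],[-0.0015,0.005,0],0],[[0,0,0],[-0.0015,0.005,0],0],[[0,0,0],[-0.003,0.01,0],0],[[0,0,0],[-0.003,0.01,0],0]]'

```text
clock: 9.1
eef_pos: [0.6372, -0.1909, 0.0744]
tcp_rot: [179.8, 0.5, 106.0]
wrist_force: [4.2, -22.8, -2.5]
width: 0.0006
```

Run:
```python
from rig import r
import cv2,numpy as np
for n in["side"]:
    c=r.camera(n); f=c["frame"][:,:,::-1]
    cv2.imwrite("pics/p6.png",cv2.resize(f[220:310,290:390],(800,600),interpolation=cv2.INTER_CUBIC))
```

View pics/p6.png

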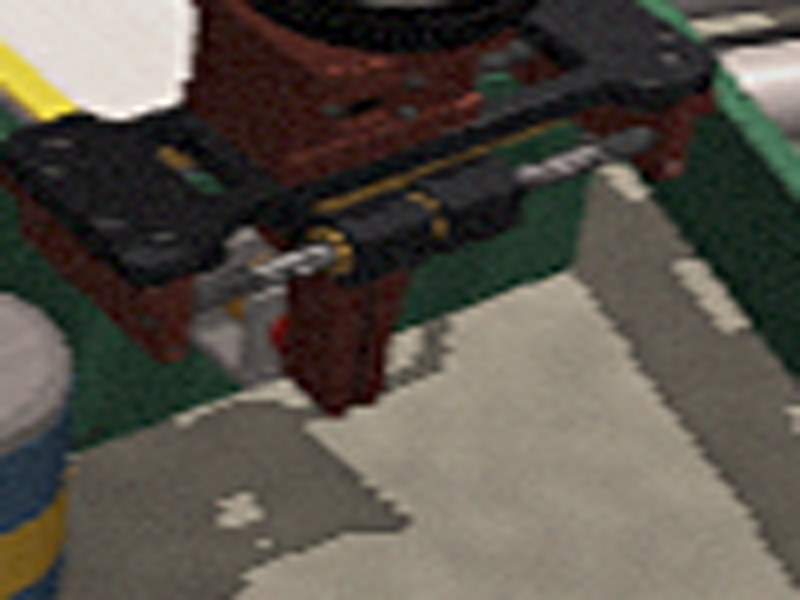

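The TCP stopped at bin y ≈ -0.200 while the force rose to 23 N. The head at (280,330) now touches the fork. Retracting straight back, then up and over the handle.

Request:
servo_tool --moves '[[[0,0,0],[0.007,-0.024,0],0],[[0,0,0],[0.017,-0.06,0],0],[[0,0,0],[0.017,-0.06,0.05],0],[[0,0,0],[0.017,-0.06,0.15],0],[[0,0,0],[0.017,-0.06,0.27],0.2],[[0,0,0],[0.014,-0.05,0.38],0.455],[[0,0,0],[-0.05,0.03,0.43],0.455],[[0,0,0],[-0.12,0.11,0.44],0.455],[[0,0,0],[-0.19,0.2,0.44],0.455],[[0,0,0],[-0.26,0.29,0.44],0.455],[[0,0,0],[-0.31,0.37,0.44],0.455],[[0,0,0],[-0.335,0.414,0.44],0.455],[[0,0,0],[-0.335,0.414,0.44],0.455],[[0,0,0],[-0.335,0.414,0.44],0.455]]'

```text
clock: 10.55
eef_pos: [0.5013, -0.0204, 0.2498]
tcp_rot: [180.0, -0.0, 106.0]
wrist_force: [0.6, 0.3, -0.2]
width: 0.0404
```

Run:
```python
from rig import r
from h import *
s=r.read_state(); print(s["eef_pos"],s["tcp_rot"],s["wrist_force"],s["clock"])
yaw=np.radians(15.9); R=np.array([[np.cos(yaw),-np.sin(yaw)],[np.sin(yaw),np.cos(yaw)]]); o=np.array([.6116,.010])
C={}
for n in ["side","top","wrist"]:
    C[n]=r.camera(n); np.savez(f"{n}7.npz",**C[n])
a=C["side"]["frame"][240:300,290:350,::-1]; b=C["top"]["frame"][140:190,330:380,::-1]
cv2.imwrite("pics/p7.png",np.hstack([cv2.resize(x,(400,400),interpolation=cv2.INTER_CUBIC) for x in(a,b)]))
A=np.zeros((3,3));bb=np.zeros(3)
for c,box in((C["top"],(340,380,150,180)),(C["side"],(300,360,250,300))):
    f=c["frame"].astype(int); x0,x1,y0,y1=box; g=f[y0:y1,x0:x1]
    m=(g[...,0]>90)&(g[...,1]<.5*g[...,0])&(g[...,2]<.5*g[...,0])
    n,l,st,ce=cv2.connectedComponentsWithStats(m.astype(np.uint8)); i=1+np.argmax(st[1:,4]); uv=ce[i]+[x0,y0]
    oo,d=ray(c,*uv); d/=np.linalg.norm(d); M=np.eye(3)-np.outer(d,d); A+=M;bb+=M@oo
P=np.linalg.solve(A,bb); print("head",P,(P[:2]-o)@R)
w=C["wrist"]; cl=cloud(w); S=w["frame"].astype(int).sum(-1)
m=(S<130)&(abs(cl[...,2]-.128)<.02); m[:120]=0; m[280:]=0
n,l,st,ce=cv2.connectedComponentsWithStats(m.astype(np.uint8)); i=1+np.argmax(st[1:,4]); print(st[i])
Q=np.array([onz(w,u,v,.125) for v,u in np.argwhere(l==i)])
print(cv2.minAreaRect(Q[:,:2].astype(np.float32)))
b=(cl[...,:2]-s["eef_pos"][:2])@R*1000; z=(cl[...,2]-s["eef_pos"][2])*1000
m=(abs(b[...,0])<62)&(abs(b[...,1])<25)&(z>-15)&(z<30)&(w["z_map"]>0)
print("tip",np.percentile(z[m],[0,.5,2,5]))
m&=z<15
print([ (x.min(),x.max()) for x in (b[m&(b[...,0]<0)][:,0],b[m&(b[...,0]>0)][:,0],b[m][:,1])])
```

```text
[ 0.50128178 -0.02039951  0.2497511 ] [ 1.79997054e+02 -1.05034935e-02  1.05986493e+02] [ 0.56428037  0.30494518 -0.21163299] 10.55
head [ 0.63574294 -0.17713479  0.09309723] [-0.02804804 -0.18658943]
[ 270  133   13  131 1502]
((0.5058321356773376, -0.0223628431558609), (0.010708177462220192, 0.12129217386245728), 15.782670974731445)
tip [4.04117667 4.30754133 5.30275307 6.42474642]
[(np.float64(-28.257074817623586), np.float64(-19.145707317503128)), (np.float64(20.55695157988823), np.float64(29.657282226337887)), (np.float64(-10.843520372296783), np.float64(10.458913114969672))]
```

View pics/p7.png

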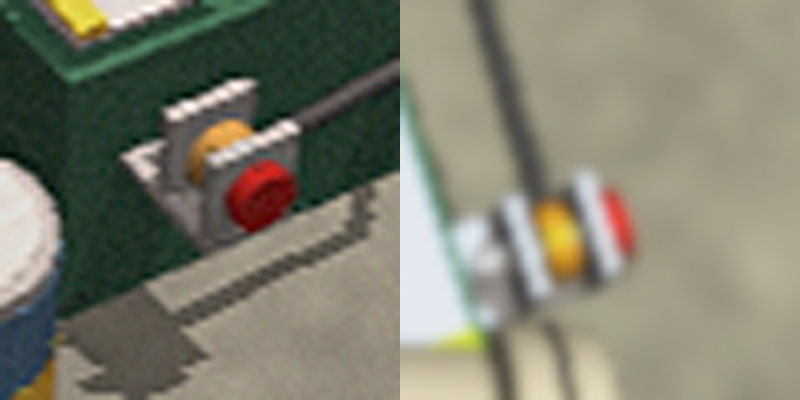

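The pin is home: the head sits flush on the fork at (262,195), with bin y -0.187. Now descending onto the handle. Because of the tip offset, the TCP goes to z ≈ 0.103.

Request:
servo_tool --moves '[[[0,0,0],[0.008,-0.004,-0.05],0.455],[[0,0,0],[0.008,-0.004,-0.12],0.455],[[0,0,0],[0.008,-0.004,-0.19],0.455],[[0,0,0],[0.008,-0.004,-0.26],0.455],[[0,0,0],[0.008,-0.004,-0.32],0.455],[[0,0,0],[0.008,-0.004,-0.35],0.455],[[0,0,0],[0.008,-0.004,-0.3675],0.455],[[0,0,0],[0.008,-0.004,-0.3675],0.455],[[0,0,0],[0.008,-0.004,-0.3675],0.25],[[0,0,0],[0.008,-0.004,-0.3675],0]]' --newtons 15

```text
clock: 11.7
eef_pos: [0.505, -0.0222, 0.1037]
tcp_rot: [179.9, 0.0, 105.9]
wrist_force: [0.5, -0.5, -0.1]
width: 0.0276
```

Request:
servo_tool --moves '[[[0,0,0],[0,0,0],0],[[0,0,0],[0,0,0],0],[[0,0,0],[0,0,0],0]]' --newtons 15

```text
clock: 12.0
eef_pos: [0.5047, -0.0221, 0.1032]
tcp_rot: [179.9, 0.0, 105.9]
wrist_force: [0.1, 0.6, 1.9]
width: 0.0113
```

Run:
```python
from rig import r
import cv2,numpy as np
s=r.read_state(); print(s["eef_pos"],s["wrist_force"],s["torque"],s["clock"],s["width"])
C=[r.camera(n)["frame"][:,:,::-1] for n in("side","wrist")]
cv2.imwrite("pics/p8.png",np.hstack([cv2.resize(C[0][110:300,190:380],(400,400)),cv2.resize(C[1],(400,400))]))
```

```text
[ 0.50470942 -0.02207726  0.10319509] [0.11304367 0.6380669  1.93965448] [ 0.07360772 -0.1410089   0.01180787] 12.0 0.011266902539997726
```

View pics/p8.png

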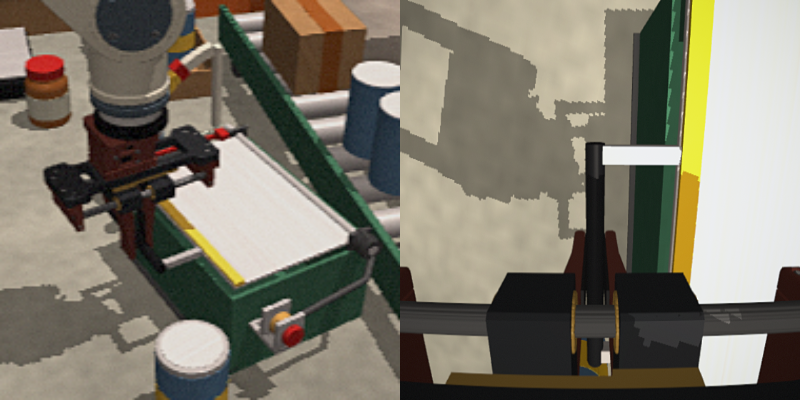

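The bar is gripped at its middle (width 11.3 mm). Now I'll work out the arc rows.

Run:
```python
import numpy as np
def row(q,q0=0):
    dx=.215*(np.cos(q0)-np.cos(q)); dz=.215*(np.sin(q)-np.sin(q0))
    return [round(.9617*dx/.4,3),round(.274*dx/.4,3),round(dz/.4,3)]
for q in np.arange(.05,.56,.05): print(round(q,2),row(q))
print()
for q in np.arange(.6,1.09,.04): print(round(q,2),row(q,.55))
```

```text
0.05 [np.float64(0.001), np.float64(0.0), np.float64(0.027)]
0.1 [np.float64(0.003), np.float64(0.001), np.float64(0.054)]
0.15 [np.float64(0.006), np.float64(0.002), np.float64(0.08)]
0.2 [np.float64(0.01), np.float64(0.003), np.float64(0.107)]
0.25 [np.float64(0.016), np.float64(0.005), np.float64(0.133)]
0.3 [np.float64(0.023), np.float64(0.007), np.float64(0.159)]
0.35 [np.float64(0.031), np.float64(0.009), np.float64(0.184)]
0.4 [np.float64(0.041), np.float64(0.012), np.float64(0.209)]
0.45 [np.float64(0.051), np.float64(0.015), np.float64(0.234)]
0.5 [np.float64(0.063), np.float64(0.018), np.float64(0.258)]
0.55 [np.float64(0.076), np.float64(0.022), np.float64(0.281)]

0.6 [np.float64(0.014), np.float64(0.004), np.float64(0.023)]
0.64 [np.float64(0.026), np.float64(0.007), np.float64(0.04)]
0.68 [np.float64(0.039), np.float64(0.011), np.float64(0.057)]
0.72 [np.float64(0.052), np.float64(0.015), np.float64(0.073)]
0.76 [np.float64(0.066), np.float64(0.019), np.float64(0.089)]
0.8 [np.float64(0.081), np.float64(0.023), np.float64(0.105)]
0.84 [np.float64(0.096), np.float64(0.027), np.float64(0.119)]
0.88 [np.float64(0.111), np.float64(0.032), np.float64(0.133)]
0.92 [np.float64(0.128), np.float64(0.036), np.float64(0.147)]
0.96 [np.float64(0.144), np.float64(0.041), np.float64(0.159)]
1.0 [np.float64(0.161), np.float64(0.046), np.float64(0.171)]
1.04 [np.float64(0.179), np.float64(0.051), np.float64(0.183)]
1.08 [np.float64(0.197), np.float64(0.056), np.float64(0.193)]
```

Request:
servo_tool --moves '[[[0,0,0],[0.001,0,0.027],0],[[0,0,0],[0.003,0.001,0.054],0],[[0,0,0],[0.006,0.002,0.08],0],[[0,0,0],[0.01,0.003,0.107],0],[[0,0,0],[0.016,0.005,0.133],0],[[0,0,0],[0.023,0.007,0.159],0],[[0,0,0],[0.031,0.009,0.184],0],[[0,0,0],[0.041,0.012,0.209],0],[[0,0,0],[0.051,0.015,0.234],0],[[0,0,0],[0.063,0.018,0.258],0],[[0,0,0],[0.076,0.022,0.281],0],[[0,0,0],[0.076,0.022,0.281],0],[[0,0,0],[0.076,0.022,0.281],0]]'

```text
clock: 13.4
eef_pos: [0.5335, -0.0138, 0.2155]
tcp_rot: [-179.8, 0.0, 105.9]
wrist_force: [-2.9, -6.5, 0.8]
width: 0.0114
```

Run:
```python
from rig import r
import cv2,numpy as np
s=r.read_state(); print(s["eef_pos"],s["wrist_force"],s["torque"],s["clock"],s["width"])
C=[r.camera(n)["frame"][:,:,::-1] for n in("side","wrist")]
cv2.imwrite("pics/p9.png",np.hstack([cv2.resize(C[0][90:300,190:400],(400,400)),cv2.resize(C[1],(400,400))]))
```

```text
[ 0.53350708 -0.01377116  0.2155187 ] [-2.89152441 -6.47003177  0.7596807 ] [-1.12960216  0.51596671  0.02745177] 13.4 0.011437405081901579
```

View pics/p9.png

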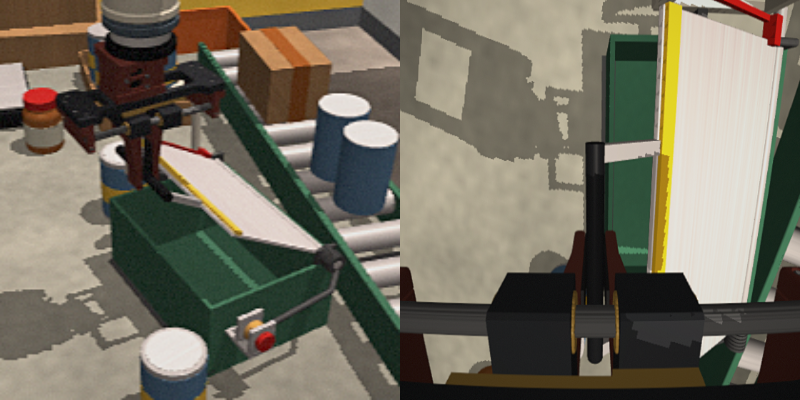

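The hatch rises with the gripper. Continuing past the balance.

Request:
servo_tool --moves '[[[0,0,0],[0.014,0.003,0.023],0],[[0,0,0],[0.026,0.006,0.04],0],[[0,0,0],[0.039,0.01,0.057],0],[[0,0,0],[0.052,0.014,0.073],0],[[0,0,0],[0.066,0.018,0.089],0],[[0,0,0],[0.081,0.022,0.105],0],[[0,0,0],[0.096,0.026,0.119],0],[[0,0,0],[0.096,0.026,0.119],0]]'

```text
clock: 14.3
eef_pos: [0.5712, -0.0031, 0.2648]
tcp_rot: [-179.7, -0.0, 105.9]
wrist_force: [-12.4, -6.0, 14.6]
width: 0.0117
```

Request:
servo_tool --moves '[[[0,0,0],[-0.004,-0.002,0.0045],0],[[0,0,0],[-0.004,-0.002,0.0045],0]]'

```text
clock: 14.5
eef_pos: [0.5711, -0.0032, 0.2649]
tcp_rot: [-180.0, -0.1, 105.9]
wrist_force: [-2.4, 0.5, -0.3]
width: 0.0115
```

Run:
```python
from rig import r
import cv2,numpy as np
s=r.read_state(); print(s["eef_pos"],s["wrist_force"],s["torque"],s["clock"],s["width"])
C=[r.camera(n)["frame"][:,:,::-1] for n in("side","wrist")]
cv2.imwrite("pics/p10.png",np.hstack([cv2.resize(C[0][70:280,190:400],(400,400)),cv2.resize(C[1],(400,400))]))
```

```text
[ 0.57114199 -0.00315026  0.26489294] [-2.40806051  0.53396885 -0.27697478] [-0.03838347  0.20208985  0.02406545] 14.5 0.011524584138017204
```

View pics/p10.png

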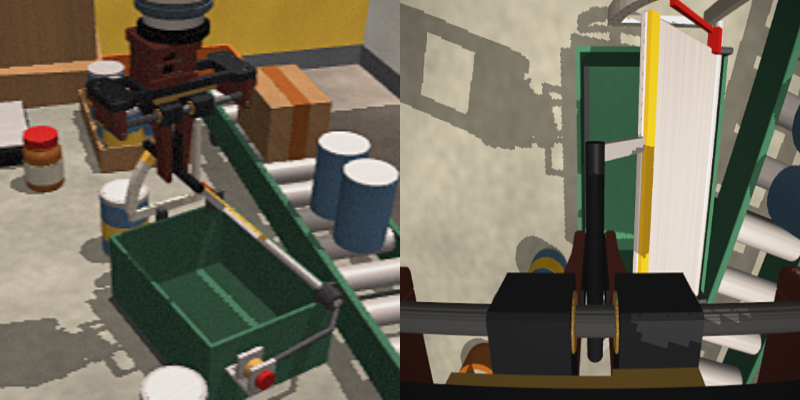

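Request:
servo_tool --moves '[[[0,0,0],[0.015,0.004,0.013],0],[[0,0,0],[0.03,0.008,0.027],0],[[0,0,0],[0.047,0.013,0.04],0],[[0,0,0],[0.063,0.018,0.052],0],[[0,0,0],[0.074,0.021,0.06],0],[[0,0,0],[0.085,0.024,0.067],0],[[0,0,0],[0.098,0.028,0.075],0],[[0,0,0],[0.107,0.03,0.08],0],[[0,0,0],[0.107,0.03,0.08],0],[[0,0,0],[0.107,0.03,0.08],0]]'

```text
clock: 15.6
eef_pos: [0.6143, 0.0084, 0.2963]
tcp_rot: [180.0, -0.0, 105.9]
wrist_force: [-1.0, 2.7, 0.0]
width: 0.0116
```

Run:
```python
from rig import r
import cv2,numpy as np
s=r.read_state(); p=s["eef_pos"]; print(p,s["wrist_force"],s["torque"],s["clock"],s["width"])
dx=(p[0]-.5047)*.9617+(p[1]+.0221)*.274; dz=p[2]-.1032; print(dx,dz,np.arctan2(dz-.0036,.215-dx),np.hypot(dz-.0036,.215-dx))
cs={n:r.camera(n) for n in("side","top","wrist")}
for n in cs: np.savez(f"{n}11.npz",**cs[n])
cv2.imwrite("pics/p11.png",np.hstack([cv2.resize(cs["side"]["frame"][70:280,190:400,::-1],(400,400)),cv2.resize(cs["top"]["frame"][100:260,190:350,::-1],(400,400))]))
```

```text
[0.61430194 0.00844938 0.29625973] [-1.04537417  2.73167032  0.00931749] [ 0.48179365 -0.02113993  0.03606779] 15.6 0.011626506741252497
0.11377471154637038 0.19305973319785008 1.0800992185266773 0.21480584146135565
```

View pics/p11.png

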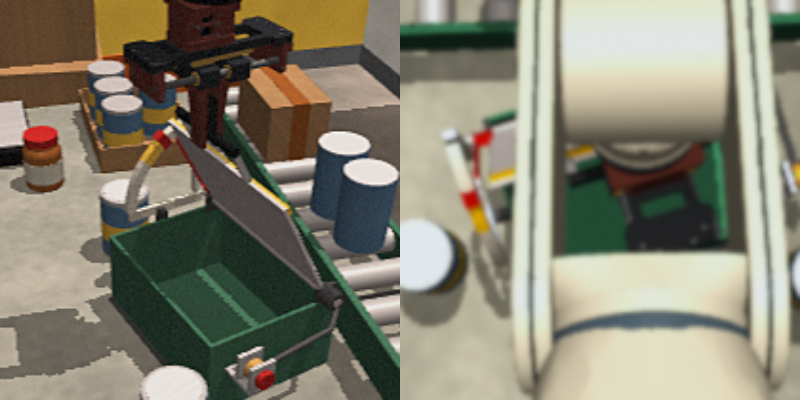

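```bash
cat > ang.py <<'E'
from h import *
def ang(c):
    yaw=np.radians(15.9); R=np.array([[np.cos(yaw),-np.sin(yaw)],[np.sin(yaw),np.cos(yaw)]]); o=np.array([.6146,.011])
    cl=cloud(c); b=np.concatenate([(cl[...,:2]-o)@R,cl[...,2:]],-1).reshape(-1,3)
    m=(abs(b[:,1])<.11)&(b[:,2]>.145)&(b[:,2]<.25)
    q=np.arctan2(b[:,2]-.125,.1-b[:,0]); rr=np.hypot(b[:,2]-.125,.1-b[:,0])
    m&=(rr<.165)&(rr>.03)
    h,e=np.histogram(q[m],np.arange(.3,1.5,.05)); q0=e[h.argmax()]+.025
    m&=abs(q-q0)<.12
    a=np.polyfit(b[m][:,0],b[m][:,2],1) if q0<.8 else 1/np.polyfit(b[m][:,2],b[m][:,0],1)
    return np.median(q[m]),np.arctan(-a[0]),m.sum()
E
python3 -c "
from ang import *
print(ang(load('side11.npz')))"
```

```text
(np.float64(1.034284874801595), np.float64(1.0821663797912062), np.int64(872))
```

The pointer has passed the red block. The plate's slope gives 1.08 rad, in agreement with the arm. Now easing back to 45°.

Request:
servo_tool --moves '[[[0,0,0],[-0.014,-0.004,-0.008],0],[[0,0,0],[-0.027,-0.008,-0.016],0],[[0,0,0],[-0.04,-0.012,-0.025],0],[[0,0,0],[-0.053,-0.015,-0.034],0],[[0,0,0],[-0.065,-0.019,-0.043],0],[[0,0,0],[-0.078,-0.022,-0.053],0],[[0,0,0],[-0.088,-0.025,-0.061],0],[[0,0,0],[-0.098,-0.028,-0.07],0],[[0,0,0],[-0.109,-0.031,-0.081],0],[[0,0,0],[-0.115,-0.033,-0.087],0],[[0,0,0],[-0.12,-0.034,-0.092],0],[[0,0,0],[-0.12,-0.034,-0.092],0],[[0,0,0],[-0.12,-0.034,-0.092],0],[[0,0,0],[-0.12,-0.034,-0.092],0],[[0,0,0],[-0.12,-0.034,-0.092],0]]'

```text
clock: 17.25
eef_pos: [0.5664, -0.0056, 0.2599]
tcp_rot: [180.0, 0.0, 105.9]
wrist_force: [-1.4, -0.8, 1.5]
width: 0.0115
```

Run:
```python
from rig import r
from ang import *
for i in range(2):
    s=r.read_state(); p=s["eef_pos"]; print(p,s["wrist_force"],s["clock"],s["width"],abs(s["qd"]).max())
    dx=(p[0]-.5047)*.9617+(p[1]+.0221)*.274; dz=p[2]-.1032; print(np.arctan2(dz-.0036,.215-dx),np.hypot(dz-.0036,.215-dx))
    cs={n:r.camera(n) for n in("side","top","wrist")}
    print(ang(cs["side"]))
for n in cs: np.savez(f"{n}12.npz",**cs[n])
cv2.imwrite("pics/p12.png",np.hstack([cv2.resize(cs["side"]["frame"][70:280,190:400,::-1],(400,400)),cv2.resize(cs["top"]["frame"][:,:,::-1],(400,400))]))
for n in("top","side"):
    a=load(f"{n}0.npz");out=[]
    for c in(a,cs[n]):
        cl=cloud(c); f=c["frame"].astype(int)
        k,l,st,ce=cv2.connectedComponentsWithStats(((f.min(-1)>130)&(abs(cl[...,2]-.11)<.006)).astype(np.uint8))
        print(n,[cl[l==i].mean(0).round(3).tolist() for i in range(1,k) if st[i,4]>200 and cl[l==i].mean(0)[1]<.4])
```

```text
[ 0.56635632 -0.00556228  0.25989123] [-1.42704638 -0.84686475  1.5453983 ] 17.25 0.011516138689300133 0.10175001807534252
0.7916999974350492 0.2151521280606876
(np.float64(0.802261691931357), np.float64(0.7981746183039184), np.int64(162))
[ 0.5663197  -0.00553153  0.25982124] [-1.98235131 -1.0200114   1.55428038] 17.4 0.011301779098055015 0.11904037851703483
0.7913827611550319 0.2151211608282236
(np.float64(0.8017596197793773), np.float64(0.7996821746431941), np.int64(138))
top [[0.556, 0.237, 0.111], [0.537, -0.412, 0.11], [0.525, -0.18, 0.11]]
top [[0.556, 0.237, 0.11], [0.537, -0.412, 0.11], [0.525, -0.182, 0.11]]
side [[0.526, -0.183, 0.109], [0.538, -0.414, 0.109]]
side [[0.526, -0.183, 0.109], [0.538, -0.414, 0.11]]
```

View pics/p12.png

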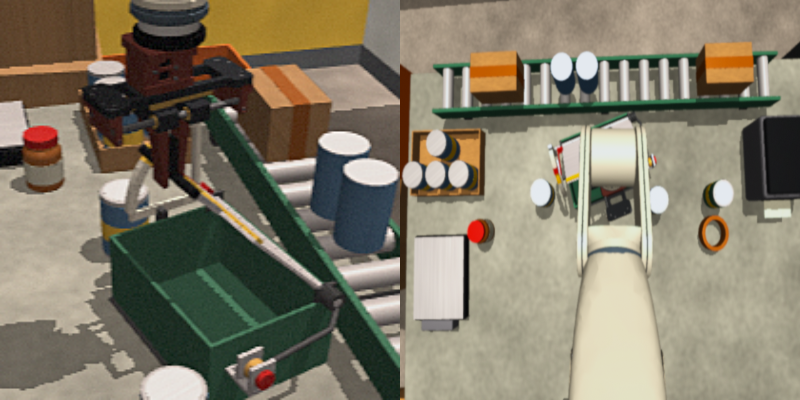

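The hatch holds at about 0.79–0.80 rad with the pin home, and the tins, jar and tape have not moved. Handing in.

```bash
python3 -c "
from rig import r
print(r.sign_off())"
```

```text
the job is handed in; nothing more can be done
None
```

The job is handed in: the pin is fully home, and the arm is still gripping the hatch handle and holding the hatch at about 45° in the yellow. The hand-in gives no verdict, so these are my own last checks.

- **Pin:** The first push ran too high. The pictures showed the fingertips about 3 mm above the reported TCP, not 22 mm ahead of it as stated. The fingers rode on top of the head and dragged the pin part way back out as I retracted. I saw this in the pictures and pushed again 23 mm lower, with the hatch still shut. The pin met a hard stop at 23 N, and afterwards the head showed flush against the fork at bin y about -0.187 m.
- **Lift:** I raised the hatch by its handle to about 1.08 rad (62°), by both the arm's position and the plate's slope in the side camera. On the way up the force reached about 20 N because my arc was 2–3 mm off. Correcting the path brought it down to about 2.5 N.
- **Hold:** The hatch was steady at 0.79 rad by the arm and 0.80 rad by the camera at about 17.4 s. The grip was 11.4 mm across the bar, with a wrist force of about 2–3 N.
- **Tins, jar and tape:** The three tins measured within 2 mm of where they started. I checked the jar and tape only by eye in the pictures, and they look unmoved.

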